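# Feel out the batten under a soldering board and build a brick hearth on it

### The job

The slatted soldering board gives way when pressed, except along one line where a hidden batten supports it from beneath. Before moving any brick, feel for that line by pressing the fingers down on the board from slat to slat; then stand the three long firebricks flat on it as a hearth: each lying across the batten so that it neither sags nor tips, side by side in a straight, even row square to the board with a gap of about 30 mm between neighbours. Let go of the bricks and leave everything else, the half brick included, where it is.

Things in the scene. Friction and masses are not known exactly. Their poses are not given: they have to be found in the camera images.
- board: Soldering board fixed to the table: square wooden frame 310 x 310 mm, rim 15 mm wide, 50 mm high, holding 14 grey scorched slats, tops 48 mm above the table. Origin: centre of its underside. x runs across the slats, y along them, z up. An unseen batten 22 mm wide runs under the slats along y, full length; its centre line may lie anywhere from x = -85 to +85 mm.
- slats (a point): Middle of the slats' top surface (board axes). Slats: 279 mm long, 20 mm pitch, centres at x = -130, -110 .. +130 mm. Each is sprung on its own and sinks level: unsupported it yields to under 2 N and sinks 9 mm to a hard stop. The 2 or 3 slats over the batten sink about 1 mm under 5 N. One brick on unsupported slats sinks 4 mm or more, three sink 9 mm.
- brick_a_center (a point): Centre (half-way up) of a long firebrick, 100 x 50 x 35 mm, pale, about 0.42 kg; it lies flat on the table at the start. Axes: x along its 100 mm length, y along its 50 mm width, z up. The three long bricks are alike and may take any place in the row.
- brick_b_center (a point): Centre (half-way up) of a long firebrick, 100 x 50 x 35 mm, pale, about 0.42 kg; it lies flat on the table at the start. Axes: x along its 100 mm length, y along its 50 mm width, z up. The three long bricks are alike and may take any place in the row.
- brick_c_center (a point): Centre (half-way up) of a long firebrick, 100 x 50 x 35 mm, pale, about 0.42 kg; it lies flat on the table at the start. Axes: x along its 100 mm length, y along its 50 mm width, z up. The three long bricks are alike and may take any place in the row.
- half_brick: Bystander: half brick of the same stuff, 50 x 50 x 35 mm; origin at the centre of its underside. Stays.
- jar: Bystander: closed jar, 64 mm across, 85 mm high; origin under its centre. Stays.
- tub: Bystander: open clear tub, 100 x 70 x 45 mm (x, y, z); origin under its centre. Stays.
- tin: Bystander: dark open tin, 70 mm across, 60 mm high; origin under its centre. Stays.
- octagon: Bystander: flat eight-sided tile, 110 mm across, 10 mm thick; origin under its centre. Stays.
Not all that is in view belongs to the job. Leave any green or orange look-alike of the part that bears brick_a_center alone.

How it is judged (in metres and radians):
On the way:
1. the fingers press on the board (over 1.5 N) while all three bricks are still where they started (within 10 mm) (contact force between the fingers and board above 1.5 N and distance of each of brick_a_center, brick_b_center, brick_c_center from where it was at the start of the episode below 0.01 m), for 0.02 s.
At the end, for the whole second after the job is handed in: Three long bricks flat on the slats: centres 62.5 to 69 mm above the board's underside (65.5 unsagged), tilt < 0.07 rad, length along board x within 0.14 rad, in line within 15 mm, neighbours 72 to 90 mm apart (centres), within 115 mm (x) and 125 mm (y) of the board's middle (z of brick_a_center in the frame of board between 0.0625 and 0.069 m and angle between each of brick_a_center, brick_b_center, brick_c_center's own z axis and vertical below 0.07 rad and angle between the x axis of each of brick_a_center, brick_b_center, brick_c_center and the x axis of board, either way round below 0.14 rad and x of brick_a_center in the frame of board between -0.115 and 0.115 m and y of brick_a_center in the frame of board between -0.125 and 0.125 m and z of brick_b_center in the frame of board between 0.0625 and 0.069 m and x of brick_b_center in the frame of board between -0.115 and 0.115 m and y of brick_b_center in the frame of board between -0.125 and 0.125 m and z of brick_c_center in the frame of board between 0.0625 and 0.069 m and x of brick_c_center in the frame of board between -0.115 and 0.115 m and y of brick_c_center in the frame of board between -0.125 and 0.125 m and x of brick_a_center in the frame of brick_b_center between -0.015 and 0.015 m and x of brick_b_center in the frame of brick_c_center between -0.015 and 0.015 m and x of brick_c_center in the frame of brick_a_center between -0.015 and 0.015 m and ((horizontal distance between brick_a_center and brick_b_center between 0.072 and 0.09 m and horizontal distance between brick_a_center and brick_c_center between 0.072 and 0.09 m and horizontal distance between brick_b_center and brick_c_center above 0.148 m) or (horizontal distance between brick_b_center and brick_a_center between 0.072 and 0.09 m and horizontal distance between brick_b_center and brick_c_center between 0.072 and 0.09 m and horizontal distance between brick_a_center and brick_c_center above 0.148 m) or (horizontal distance between brick_c_center and brick_a_center between 0.072 and 0.09 m and horizontal distance between brick_c_center and brick_b_center between 0.072 and 0.09 m and horizontal distance between brick_a_center and brick_b_center above 0.148 m))); the robot touches nothing.
It fails at once if a bystander was moved by more than 30 mm (distance of half_brick from where it was at the start of the episode above 0.03 m or distance of jar from where it was at the start of the episode above 0.03 m or distance of tub from where it was at the start of the episode above 0.03 m or distance of tin from where it was at the start of the episode above 0.03 m or distance of octagon from where it was at the start of the episode above 0.03 m).
It also fails if it takes over 72 s, if anything falls off the work surface, if the arm or the gripper's body presses on something with over 40 N, if the wrist force passes 120 N, or if a joint passes its speed limit or range.

### The arm

A 6-joint arm with a two-finger parallel gripper is mounted at the origin on the work surface. World frame = base frame: x ahead of the robot, y to its left, z up, the work surface at z = 0. Lengths are in mm, angles in degrees, forces in N, time in s.
With the tool pointing down it reaches from about 325 to 775 mm from the base axis. Payload 9.3 kg.
Tool frame: the origin (TCP) lies between the finger pads; the fingertips stand 11 mm ahead of it and the grasp point (between the pads) lies 8 mm behind it (nose_length is the distance from the TCP to the fingertips, in mm); z points along the fingers, y is the line along which they close (so a half turn about z gives the same grasp; the last joint's range is limited). The gripper opens to 85 mm and grips with 20 to 120 N. Pads are 22 mm wide; open, the fingers measure 114 mm over their backs; the gripper's body (76 mm by 85 mm) begins 54 mm behind the grasp point. The pads swing forward as they close: fully open they stand 13 mm farther back than shut.
Start: joints at [57.032, 14.817, 1.232, 76.415, 0, 81.257], TCP at [225.674, 501.565, 242.279] pointing down, gripper open.
Joint ranges: [-174.27, 174.27], [-52.1, 104.24], [-59.71, 78.15], [-110.17, 111.67], [-87.03, 83.33], [-180, 180]. Speed limits (degrees/s): [127.2, 127.2, 159.86, 180, 180, 180].

### API

Orientations are given as [roll, pitch, yaw] about the fixed x, y, z axes, in that order (R = Rz(yaw) Ry(pitch) Rx(roll)).
In Python, from station import get_state, camera, job_done, nose_length gives the robot as it stands. The module is installed in compiled form; this text tells all that it offers.
- The arm moves only by the tool play_rows, never from a script. Its argument "series" is one flat list of numbers, 5 for each row, row after row: the shift along the world's x, y, z in units of 500 mm (1.0 is 500 mm), then the turn about the world's z in units of pi rad (1.0 is pi rad), then the opening, from 0 (shut) to 1 (fully open). In form: [dx, dy, dz, yaw, jaw, dx, dy, dz, yaw, jaw, ...]. A call has 1 to 20 rows; each row is the pose to reach, as a shift and turn from the pose commanded when the call began, turning the shorter way round; what a row does not reach only later rows make up. A row lasts 1/8 s, in which the tool goes at most 62.5 mm and 10.7 degrees, less where a joint would pass 70% of its speed; a pose out of reach is approached as far as the arm can. A call with a number of a shift or a turn outside -1 to 1 is refused whole. A call with a gripper value outside its range is refused whole. The fingers move at their own pace and stop on an object; the grip force is fixed at half the most. Time passes only in rows, so rows that repeat a pose let the fingers close. It gives the time, the measured TCP pose, the force, the opening and the grip force at its end, in the units of the state.
- get_state(): the state, without advancing time (a new reading comes with each control period).
- camera(name): name is "side" or "top"; returns a dict with "pixels" (400x640x3 uint8, red, green, blue), "depth" (400x640 float32, mm along the optical axis (not along the pixel's ray), 0 where there is no reading), "K" (3x3 intrinsics, pixels), "camera_from_world" (4x4, takes a point from world to camera coordinates). Camera axes: x right, y up, looking along -z (the intrinsics and any distortion apply to the point x, -y, -z); pixel columns grow to the right and rows downward; lengths in mm; the calibration is good to about 2 mm. A picture is of the moment at which its call begins.
- job_done(): hands the job in; it is judged then, once.
The state is a dict: "time": time; "joints": joint angles; "qvel": joint speeds; "joint_efforts": joint torques, N m; "eef_pos": TCP position; "orientation": TCP orientation; "contact_force": force on the tool from outside, world axes, zero at the start; "moment": the same for the moment, N m; "width": finger opening in mm; "gripper_force": force on a finger pad.
Only numpy, scipy, OpenCV 4.12 (cv2) and the standard library are available. Lean on these libraries where they do the work, as an engineer would, in place of code of your own. Each camera call takes 0.05 s, during which the arm holds its last target. There are 200 camera calls.

## Working session

There is one attempt and no reset: what is moved stays moved. The work goes in short steps, Python scripts to look and compute and a tool call to move; the robot and the scene stay as the last step left them, time stands still between calls to the robot, and variables do not carry over. Pictures are saved under pics/ and viewed, at most 10 in all, crops included, and the job is handed in when it is done.

Besides the shell and the picture viewer there is one more tool, called by a JSON object that holds its "op" and its "data". play_rows: Moves the arm, as the interface text tells. Its arguments: {"type":"object","properties":{"series":{"type":"array"}},"required":["series"]}

```bash
mkdir -p pics; cat > h.py <<'E'
import numpy as np, cv2
from station import *
def shot(n):
    c=camera(n); return c
def world(c,u,v,z=None):
    """pixel -> world, on plane z, or by depth"""
    K=c["K"];T=np.linalg.inv(c["camera_from_world"])
    r=np.array([(u-K[0,2])/K[0,0],-(v-K[1,2])/K[1,1],-1.])
    o=T[:3,3];d=T[:3,:3]@r
    if z is None: return o+d*c["depth"][int(round(v)),int(round(u))]
    return o+d*(z-o[2])/d[2]
E
python3 - <<'E'
from h import *
print(get_state(), nose_length)
for n in("top","side"):
    c=camera(n);cv2.imwrite(f"pics/{n}0.png",c["pixels"][...,::-1]);print(n,c["K"],np.linalg.inv(c["camera_from_world"]).round(3))
    np.save(f"{n}.npy",c,allow_pickle=True)
E
```

```text
{'time': 0.0, 'joints': array([5.70324840e+01, 1.48523813e+01, 1.18985630e+00, 7.64151629e+01,
       1.75284124e-03, 8.12563912e+01]), 'qvel': array([ 0.00179382,  0.09243368, -0.08337237, -0.01387142,  0.03237939,
       -0.03712025]), 'joint_efforts': array([-7.84092254e-05, -5.55644310e+01,  3.44526064e+01,  1.37306986e-02,
       -2.05925312e-04,  1.77935976e-05]), 'eef_pos': array([225.5239439 , 501.35409759, 241.65146861]), 'orientation': array([-1.79923481e+02, -1.35420470e-02,  1.55776083e+02]), 'contact_force': array([ 0.1081384 , -0.57786648, -0.33729403]), 'moment': array([-0.0087156 , -0.02930769,  0.03273692]), 'gripper_force': 0.0, 'width': 85.4769066585249} 11.0
top [[432.50163535   0.         317.07147953]
 [  0.         432.50163535 196.15256858]
 [  0.           0.           1.        ]] [[ 9.000000e-03  9.990000e-01 -5.100000e-02  4.467620e+02]
 [-1.000000e+00  9.000000e-03 -6.000000e-03  3.613700e+01]
 [-5.000000e-03  5.100000e-02  9.990000e-01  1.323322e+03]
 [ 0.000000e+00  0.000000e+00  0.000000e+00  1.000000e+00]]
side [[394.44400254   0.         321.50264869]
 [  0.         394.44400254 197.69105029]
 [  0.           0.           1.        ]] [[ 8.700000e-01  3.850000e-01 -3.090000e-01  9.359000e+01]
 [-4.940000e-01  6.810000e-01 -5.410000e-01 -7.027080e+02]
 [ 2.000000e-03  6.230000e-01  7.820000e-01  1.130494e+03]
 [ 0.000000e+00  0.000000e+00  0.000000e+00  1.000000e+00]]
```

View pics/top0.png

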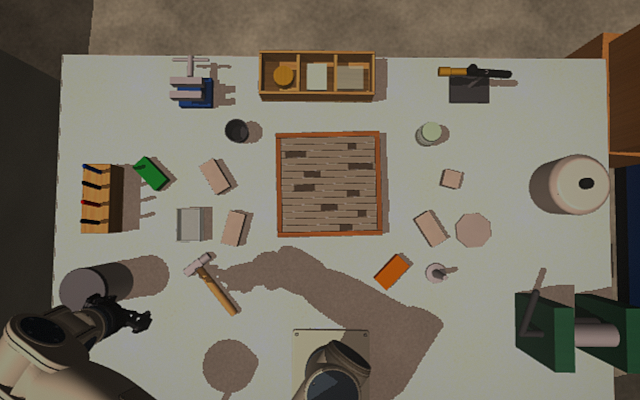

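View pics/side0.png

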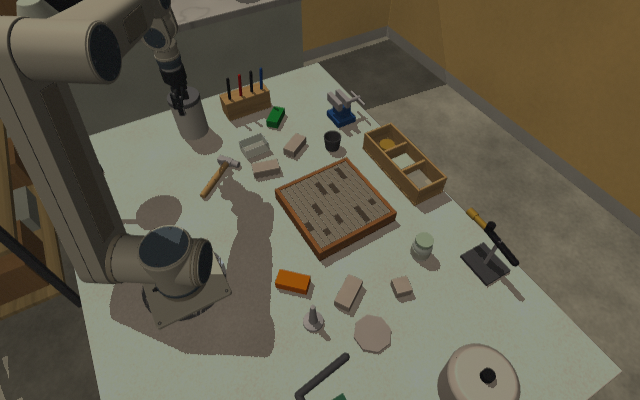

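The top view shows three long pale bricks at about (216,177), (236,228) and (431,228). The half brick is at (452,179), and the board is centred near (329,184) with its slats along the image's horizontal, which is world y. The side view agrees.

```bash
cat >> h.py <<'E'
def cloud(c):
    K=c["K"];T=np.linalg.inv(c["camera_from_world"]);d=c["depth"]
    v,u=np.mgrid[:d.shape[0],:d.shape[1]]
    p=np.stack([(u-K[0,2])/K[0,0]*d,-(v-K[1,2])/K[1,1]*d,-d],-1)
    return p@T[:3,:3].T+T[:3,3]
def rects(c,lo,hi,box,amin):
    """contours of points with lo<z<hi inside pixel box -> world rectangles"""
    P=cloud(c);m=((P[...,2]>lo)&(P[...,2]<hi)).astype(np.uint8)
    k=np.zeros_like(m);u0,v0,u1,v1=box;k[v0:v1,u0:u1]=m[v0:v1,u0:u1]
    k=cv2.morphologyEx(k,cv2.MORPH_OPEN,np.ones((3,3)))
    n,l,s,ce=cv2.connectedComponentsWithStats(k)
    for i in range(1,n):
        if s[i,4]<amin: continue
        q=P[l==i]; (cx,cy),(w,h),a=cv2.minAreaRect(q[:,:2].astype(np.float32))
        print(ce[i].round(),"z",np.median(q[:,2]).round(1),"c",round(cx,1),round(cy,1),"med",np.median(q[:,:2],0).round(1),"size",round(w,1),round(h,1),"ang",round(a,1))
E
python3 - <<'E'
from h import *
c=np.load("top.npy",allow_pickle=True).item()
print("bricks");rects(c,27,46,(120,120,280,290),60);rects(c,27,46,(390,110,500,290),60)
print("board");rects(c,38,60,(262,120,395,250),500)
hsv=cv2.cvtColor(c["pixels"],cv2.COLOR_RGB2HSV);print(hsv[134,300],hsv[160,279],hsv[177,330],hsv[177,216])
m=cv2.inRange(hsv,(3,110,60),(20,255,255));m[:120]=0;m[250:]=0;m[:,:262]=0;m[:,400:]=0
q=cv2.findContours(m,0,2)[0];q=max(q,key=cv2.contourArea)
W=np.array([world(c,*p[0],50)[:2] for p in q],np.float32);print(cv2.minAreaRect(W))
E
```

```text
bricks
[150. 173.] z 33.8 c 577.4 547.0 med [577.2 546.4] size 100.5 50.8 ang 45.8
[215. 176.] z 33.5 c 570.2 352.6 med [569.6 352. ] size 101.1 50.2 ang 32.4
[233. 228.] z 33.4 c 414.4 293.2 med [415.1 293. ] size 50.7 99.7 ang 75.9
[451. 179.] z 32.9 c 568.6 -358.5 med [ 567.4 -356.6] size 50.7 50.2 ang 75.3
[430. 229.] z 33.3 c 418.0 -294.7 med [ 417.8 -293.4] size 100.2 51.1 ang 33.5
[397. 269.] z 33.9 c 296.3 -187.0 med [ 301.7 -194. ] size 51.0 77.8 ang 45.5
board
[329. 184.] z 46.8 c 549.3 10.0 med [548.6   9.4] size 310.2 310.3 ang 1.9
[ 11 197 136] [ 11 193 139] [14 92 89] [ 13  79 155]
((550.0393676757812, 10.542526245117188), (307.6330871582031, 308.8234558105469), 1.8344401121139526)
```

{"op": "play_rows", "data": {"series": [0.4876,-0.9886,0,0.145,0,0.4876,-0.9886,0,0.145,0,0.4876,-0.9886,0,0.145,0,0.4876,-0.9886,0,0.145,0,0.4876,-0.9886,0,0.145,0,0.4876,-0.9886,0,0.145,0,0.4876,-0.9886,0,0.145,0,0.4876,-0.9886,0,0.145,0,0.4876,-0.9886,-0.1,0.145,0,0.4876,-0.9886,-0.2,0.145,0,0.4876,-0.9886,-0.3246,0.145,0,0.4876,-0.9886,-0.3246,0.145,0,0.4876,-0.9886,-0.3246,0.145,0]}}

```text
time: 1.72
eef_pos: [470.4, 7.3, 81.8]
orientation: [-180.0, 0.1, -178.1]
contact_force: [0.9, 0.1, 0.3]
width: 0.0
gripper_force: 0.0
```

{"op": "play_rows", "data": {"series": [0,0,-0.036,0,0,0,0,-0.05,0,0,0,0,-0.05,0,0]}}

```text
time: 2.1
eef_pos: [470.4, 7.4, 56.3]
orientation: [-180.0, 0.1, -178.1]
contact_force: [1.0, 0.5, 1.0]
width: 0.3
gripper_force: 0.5
```

```bash
python3 -c "
from h import *
s=get_state();print(s['eef_pos'],s['contact_force'],s['moment'])"
```

```text
[470.36871797   7.38862155  56.33463614] [1.02866552 0.45864182 0.97963556] [ 0.09029447 -0.13038909  0.01812597]
```

{"op": "play_rows", "data": {"series": [0,0,0.03,0,0,0.08,0.0026,0.03,0,0,0.08,0.0026,0.01,0,0,0.08,0.0026,-0.004,0,0,0.08,0.0026,-0.004,0,0]}}

```text
time: 2.72
eef_pos: [508.8, 8.7, 52.8]
orientation: [180.0, -0.0, -178.1]
contact_force: [0.5, 0.8, 1.6]
width: 0.0
gripper_force: 1.0
```

{"op": "play_rows", "data": {"series": [0,0,0.034,0,0,0.08,0.0026,0.034,0,0,0.08,0.0026,0.014,0,0,0.08,0.0026,0,0,0,0.08,0.0026,0,0,0]}}

```text
time: 3.35
eef_pos: [548.3, 9.9, 52.5]
orientation: [180.0, -0.1, -178.1]
contact_force: [-0.6, -0.2, 2.4]
width: 0.2
gripper_force: 1.1
```

{"op": "play_rows", "data": {"series": [0,0,0.034,0,0,0.08,0.0026,0.034,0,0,0.08,0.0026,0.014,0,0,0.08,0.0026,0,0,0,0.08,0.0026,0,0,0]}}

```text
time: 3.98
eef_pos: [588.2, 11.2, 52.4]
orientation: [180.0, -0.1, -178.1]
contact_force: [-1.5, -0.3, 1.9]
width: -0.2
gripper_force: 1.1
```

{"op": "play_rows", "data": {"series": [0,0,0.034,0,0,0.08,0.0026,0.034,0,0,0.08,0.0026,0.014,0,0,0.08,0.0026,0,0,0,0.08,0.0026,0,0,0]}}

```text
time: 4.6
eef_pos: [630.3, 12.4, 58.4]
orientation: [-179.9, 0.4, -178.1]
contact_force: [-8.1, 1.0, 41.9]
width: -0.2
gripper_force: 21.2
```

{"op": "play_rows", "data": {"series": [0,0,0.034,0,0,-0.04,-0.0013,0.034,0,0,-0.04,-0.0013,0.014,0,0,-0.04,-0.0013,0.006,0,0,-0.04,-0.0013,0.006,0,0]}}

```text
time: 5.22
eef_pos: [608.2, 11.9, 58.1]
orientation: [-180.0, -0.0, -178.1]
contact_force: [-16.2, 1.8, 34.8]
width: 0.2
gripper_force: 17.0
```

{"op": "play_rows", "data": {"series": [0,0,0.028,0,0,0.08,0.0026,0.028,0,0,0.08,0.0026,0.008,0,0,0.08,0.0026,0,0,0,0.08,0.0026,0,0,0]}}

```text
time: 5.85
eef_pos: [651.4, 13.0, 58.4]
orientation: [-180.0, 0.3, -178.1]
contact_force: [2.0, 0.0, 22.2]
width: -0.0
gripper_force: 10.7
```

{"op": "play_rows", "data": {"series": [0,0,0.028,0,0,0.028,0.001,0.028,0,0,0.028,0.001,0.008,0,0,0.028,0.001,0,0,0,0.028,0.001,0,0,0]}}

```text
time: 6.48
eef_pos: [662.4, 13.7, 55.0]
orientation: [180.0, -0.1, -178.1]
contact_force: [-2.0, 0.9, 2.1]
width: -0.1
gripper_force: 0.9
```

{"op": "play_rows", "data": {"series": [0,0,0.1,0,0.8,-0.1,0.3,0.188,0.1,0.8,-0.1866,0.6777,0.188,0.1694,0.8,-0.1866,0.6777,0.188,0.1694,0.8,-0.1866,0.6777,0.188,0.1694,0.8,-0.1866,0.6777,0.188,0.1694,0.8,-0.1866,0.6777,0.188,0.1694,0.8,-0.1866,0.6777,0.1,0.1694,0.8,-0.1866,0.6777,0.0,0.1694,0.8,-0.1866,0.6777,-0.05,0.1694,0.8,-0.1866,0.6777,-0.076,0.1694,0.8,-0.1866,0.6777,-0.076,0.1694,0.8,-0.1866,0.6777,-0.076,0.1694,0.8]}}

```text
time: 8.1
eef_pos: [570.9, 352.7, 19.3]
orientation: [-180.0, 0.1, -147.6]
contact_force: [-0.5, 0.6, 0.3]
width: 68.5
gripper_force: 0.0
```

{"op": "play_rows", "data": {"series": [0,0,0,0,0.4,0,0,0,0,0.4,0,0,0,0,0.4,0,0,0,0,0.4,0,0,0.05,0,0.4,0,0,0.15,0,0.4,0,0,0.2,0,0.4,0.1132,-0.518,0.2,-0.1694,0.4,0.1132,-0.518,0.2,-0.1694,0.4,0.1132,-0.518,0.2,-0.1694,0.4,0.1132,-0.518,0.2,-0.1694,0.4,0.1132,-0.518,0.2,-0.1694,0.4,0.1132,-0.518,0.2,-0.1694,0.4,0.1132,-0.518,0.2,-0.1694,0.4]}}

```text
time: 9.85
eef_pos: [626.4, 94.6, 117.9]
orientation: [180.0, -0.0, -178.1]
contact_force: [-0.3, 0.5, -4.6]
width: 49.0
gripper_force: 64.1
```

{"op": "play_rows", "data": {"series": [0,0,-0.06,0,0.4,0,0,-0.09,0,0.4,0,0,-0.098,0,0.4,0,0,-0.103,0,0.4,0,0,-0.103,0,0.4]}}

```text
time: 10.48
eef_pos: [627.2, 93.7, 67.3]
orientation: [180.0, 0.1, -178.1]
contact_force: [-0.8, 1.1, -3.4]
width: 49.1
gripper_force: 64.3
```

{"op": "play_rows", "data": {"series": [0,0,-0.002,0,0.4,0,0,-0.002,0,0.72,0,0,-0.002,0,0.72,0,0,-0.002,0,0.72,0,0,0.03,0,0.72,0,0,0.1,0,0.72,0,0,0.17,0,0.72]}}

```text
time: 11.35
eef_pos: [626.8, 93.5, 153.5]
orientation: [-180.0, 0.0, -178.1]
contact_force: [-0.1, -0.3, -0.6]
width: 61.2
gripper_force: 0.0
```

```bash
python3 - <<'E'
from h import *
c=camera("top");rects(c,70,95,(262,120,395,250),60);rects(c,27,46,(220,205,280,260),60)
print(get_state()["eef_pos"])
E
```

```text
[233. 228.] z 33.7 c 414.2 293.3 med [415.  292.6] size 50.6 100.2 ang 75.8
[628.44763214  93.5199939  158.67839186]
```

{"op": "play_rows", "data": {"series": [-0.425,0.3992,0,-0.0889,0.72,-0.425,0.3992,0,-0.0889,0.72,-0.425,0.3992,0,-0.0889,0.72,-0.425,0.3992,0,-0.0889,0.72,-0.425,0.3992,0,-0.0889,0.72,-0.425,0.3992,0,-0.0889,0.72,-0.425,0.3992,-0.1,-0.0889,0.72,-0.425,0.3992,-0.16,-0.0889,0.72,-0.425,0.3992,-0.16,-0.0889,0.72,-0.425,0.3992,-0.16,-0.0889,0.72]}}

```text
time: 12.65
eef_pos: [415.4, 293.1, 72.8]
orientation: [179.9, 0.1, 165.8]
contact_force: [-0.1, 0.4, 0.3]
width: 61.6
gripper_force: 0.0
```

```bash
python3 - <<'E'
from h import *
c=camera("top");rects(c,70,95,(262,120,395,250),60)
c=camera("side");cv2.imwrite("pics/s1.png",cv2.resize(c["pixels"][80:280,180:460,::-1],None,fx=2.5,fy=2.5))
E
```

```text
[301. 156.] z 81.0 c 626.1 92.6 med [625.8  91.3] size 100.1 49.6 ang 0.6
```

View pics/s1.png

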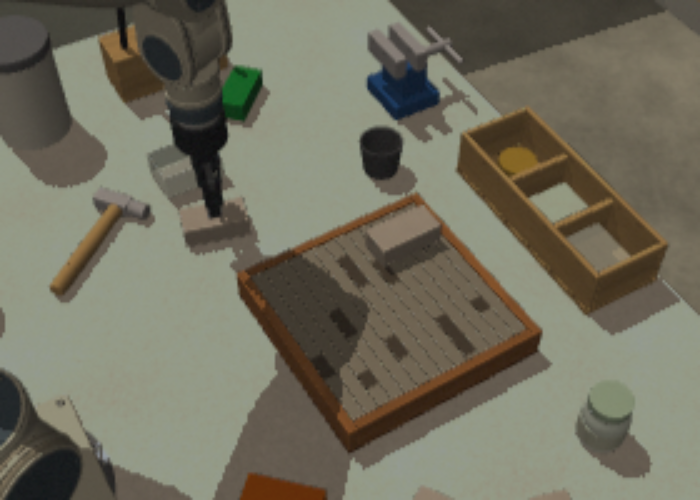

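{"op": "play_rows", "data": {"series": [0,0,-0.06,0,0.72,0,0,-0.1,0,0.72,0,0,-0.107,0,0.72,0,0,-0.107,0,0.72,0,0,-0.107,0,0.4,0,0,-0.107,0,0.4,0,0,-0.107,0,0.4,0,0,-0.107,0,0.4,0,0,-0.04,0,0.4,0,0,0.06,0,0.4,0,0,0.137,0,0.4,0,0,0.137,0,0.4]}}

```text
time: 14.25
eef_pos: [415.6, 293.7, 143.2]
orientation: [179.8, 0.3, 165.9]
contact_force: [-0.3, -1.4, -5.0]
width: 49.1
gripper_force: 64.7
```

{"op": "play_rows", "data": {"series": [0.4304,-0.5611,0,0.0889,0.4,0.4304,-0.5611,0,0.0889,0.4,0.4304,-0.5611,0,0.0889,0.4,0.4304,-0.5611,0,0.0889,0.4,0.4304,-0.5611,0,0.0889,0.4,0.4304,-0.5611,0,0.0889,0.4,0.4304,-0.5611,0,0.0889,0.4,0.4304,-0.5611,0,0.0889,0.4,0.4304,-0.5611,0,0.0889,0.4]}}

```text
time: 15.38
eef_pos: [628.6, 13.6, 139.6]
orientation: [180.0, -0.1, -178.1]
contact_force: [-0.1, 0.1, -3.3]
width: 48.9
gripper_force: 64.5
```

{"op": "play_rows", "data": {"series": [0,0,-0.08,0,0.4,0,0,-0.13,0,0.4,0,0,-0.142,0,0.4,0,0,-0.147,0,0.4,0,0,-0.147,0,0.4]}}

```text
time: 16.0
eef_pos: [630.0, 12.7, 67.6]
orientation: [-180.0, 0.1, -178.1]
contact_force: [-0.4, -0.6, -3.8]
width: 48.8
gripper_force: 64.5
```

{"op": "play_rows", "data": {"series": [0,0,-0.002,0,0.4,0,0,-0.002,0,0.72,0,0,-0.002,0,0.72,0,0,-0.002,0,0.72,0,0,0.03,0,0.72,0,0,0.1,0,0.72,0,0,0.17,0,0.72]}}

```text
time: 16.88
eef_pos: [629.5, 12.5, 153.5]
orientation: [-180.0, 0.0, -178.1]
contact_force: [-0.1, 0.5, 0.2]
width: 61.6
gripper_force: 0.0
```

{"op": "play_rows", "data": {"series": [-0.423,-0.6147,0,0.1756,0.75,-0.423,-0.6147,0,0.1756,0.75,-0.423,-0.6147,0,0.1756,0.75,-0.423,-0.6147,0,0.1756,0.75,-0.423,-0.6147,0,0.1756,0.75,-0.423,-0.6147,0,0.1756,0.75,-0.423,-0.6147,0,0.1756,0.75,-0.423,-0.6147,0,0.1756,0.75,-0.423,-0.6147,-0.1,0.1756,0.75,-0.423,-0.6147,-0.16,0.1756,0.75,-0.423,-0.6147,-0.16,0.1756,0.75,-0.423,-0.6147,-0.16,0.1756,0.75]}}

```text
time: 18.38
eef_pos: [419.1, -294.5, 72.8]
orientation: [-179.9, 0.0, -146.4]
contact_force: [-0.1, -0.2, 0.6]
width: 64.1
gripper_force: 0.0
```

```bash
python3 - <<'E'
from h import *
c=camera("top");rects(c,70,95,(262,120,395,250),60)
cv2.imwrite("pics/t1.png",cv2.resize(c["pixels"][100:300,240:520,::-1],None,fx=2.5,fy=2.5))
E
```

```text
[301. 156.] z 81.1 c 626.1 92.5 med [626.3  91.3] size 99.5 49.5 ang 0.6
[329. 155.] z 81.0 c 628.4 11.4 med [629.2  10.2] size 97.2 49.5 ang 0.5
```

View pics/t1.png

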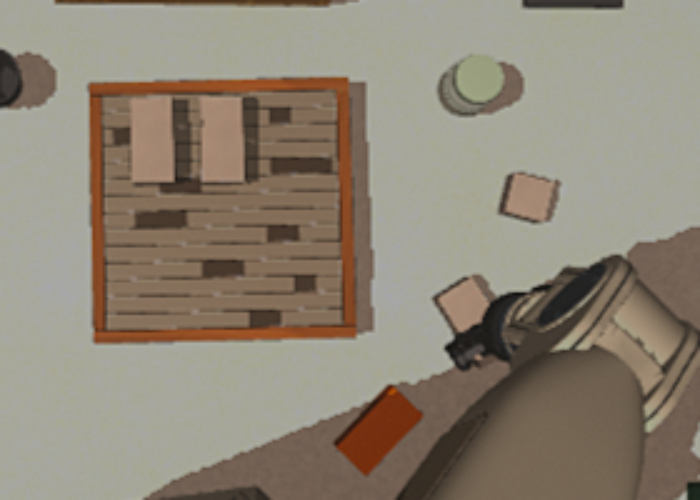

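The top view shows two bricks lying level and parallel on the board at crop (152,140) and (222,140). The gripper is over the third at crop (465,305).

{"op": "play_rows", "data": {"series": [0,0,-0.06,0,0.75,0,0,-0.1,0,0.75,0,0,-0.107,0,0.75,0,0,-0.107,0,0.75,0,0,-0.107,0,0.4,0,0,-0.107,0,0.4,0,0,-0.107,0,0.4,0,0,-0.107,0,0.4,0,0,-0.04,0,0.4,0,0,0.06,0,0.4,0,0,0.137,0,0.4,0,0,0.137,0,0.4]}}

```text
time: 19.92
eef_pos: [419.0, -295.8, 143.1]
orientation: [-179.7, 0.1, -146.5]
contact_force: [-0.2, 0.1, -5.2]
width: 48.5
gripper_force: 64.7
```

{"op": "play_rows", "data": {"series": [0.4284,0.4527,0,-0.1756,0.4,0.4284,0.4527,0,-0.1756,0.4,0.4284,0.4527,0,-0.1756,0.4,0.4284,0.4527,0,-0.1756,0.4,0.4284,0.4527,0,-0.1756,0.4,0.4284,0.4527,0,-0.1756,0.4,0.4284,0.4527,0,-0.1756,0.4,0.4284,0.4527,0,-0.1756,0.4,0.4284,0.4527,0,-0.1756,0.4]}}

```text
time: 21.05
eef_pos: [631.4, -69.6, 140.0]
orientation: [-180.0, -0.0, -178.2]
contact_force: [0.2, 0.0, -3.6]
width: 49.3
gripper_force: 64.5
```

{"op": "play_rows", "data": {"series": [0,0,-0.08,0,0.4,0,0,-0.13,0,0.4,0,0,-0.142,0,0.4,0,0,-0.147,0,0.4,0,0,-0.147,0,0.4]}}

```text
time: 21.68
eef_pos: [632.7, -68.9, 67.6]
orientation: [-180.0, 0.1, -178.1]
contact_force: [0.2, -0.7, -3.9]
width: 48.7
gripper_force: 64.6
```

{"op": "play_rows", "data": {"series": [0,0,-0.002,0,0.4,0,0,-0.002,0,0.72,0,0,-0.002,0,0.72,0,0,-0.002,0,0.72,0,0,0.03,0,0.72,0,0,0.1,0,0.72,0,0,0.17,0,0.72,-0.2,-0.4,0.3,0,0.72,-0.4,-0.5,0.3,0,0.72,-0.4,-0.5,0.3,0,0.72,-0.4,-0.5,0.3,0,0.72,-0.4,-0.5,0.3,0,0.72,-0.4,-0.5,0.3,0,0.72,-0.4,-0.5,0.3,0,0.72]}}

```text
time: 23.42
eef_pos: [431.9, -319.1, 217.4]
orientation: [-180.0, 0.1, -178.2]
contact_force: [-0.2, 1.3, -0.9]
width: 61.4
gripper_force: 0.0
```

```bash
python3 - <<'E'
from h import *
c=camera("top");rects(c,70,95,(262,120,395,250),60)
cv2.imwrite("pics/t2.png",cv2.resize(c["pixels"][100:300,140:520,::-1],None,fx=2,fy=2))
E
```

```text
[357. 154.] z 80.7 c 633.5 -69.7 med [635.5 -70.7] size 100.2 49.5 ang 0.5
[301. 156.] z 81.1 c 626.2 92.6 med [626.1  91.2] size 100.6 49.8 ang 0.8
[329. 155.] z 80.7 c 628.1 11.4 med [629.2  10.2] size 97.1 49.5 ang 0.5
```

View pics/t2.png

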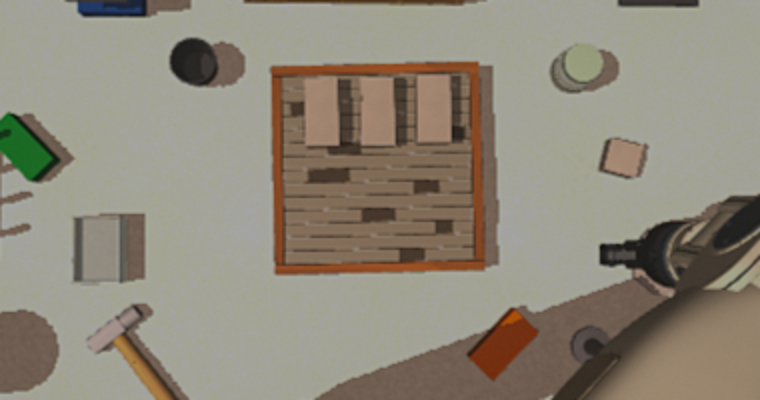

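The three bricks lie level in an even row at crop (322,110), (378,110) and (434,108), about 81 mm apart. Nothing else has moved and the arm is clear, so I'm handing in.

```bash
python3 -c "
from station import *
print(job_done())"
```

```text
the job is handed in; nothing more can be done
None
```

I handed the job in at about 23 s: pressing found the batten near board x = +80 mm, and the three long bricks lie flat across it in an even row about 81 mm centre to centre; the verdict was not shown to me.

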